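# Nest the baking cups in the mixing bowls and cap them with the funnel

### The arm

A 6-joint arm with a two-finger parallel gripper is mounted at the origin on the work surface. World frame = base frame: x ahead of the robot, y to its left, z up, the work surface at z = 0. Lengths are in mm, angles in rad, forces in N, time in s.
With the tool pointing down it reaches from about 275 to 750 mm from the base axis. Payload 10.2 kg.
Tool frame: the origin (TCP) lies on the front face of the gripper's body, between the roots of the fingers; the fingertips stand 73 mm ahead of it and the grasp point (between the pads) lies 54 mm ahead of it; z points along the fingers, y is the line along which they close (so a half turn about z gives the same grasp; the last joint's range is limited). The gripper opens to 85 mm and grips with 20 to 120 N. Pads are 22 mm wide; open, the fingers measure 114 mm over their backs; the gripper's body (76 mm by 85 mm) begins 54 mm behind the grasp point. The pads swing forward as they close: fully open they stand 13 mm farther back than shut.
Start: joints at [0.896, 0.313, 1.498, -0, 1.331, -0.223], TCP at [229.221, 472.324, 303.894] pointing down, gripper open.
Joint ranges: [-2.94, 2.94], [-0.97, 2.17], [0.19, 2.56], [-1.23, 4.37], [0.02, 3.11], [-2.88, 2.88]. Speed limits (rad/s): [2.39, 2.39, 3.01, 3.14, 3.14, 3.14].

### API

Orientations are given as a unit quaternion [w, x, y, z].
In Python, from rig import * gives the robot as it stands.
- The arm moves only by the tool step_arm, never from a script. Its argument "plan" is a list of rows, each an object with "offset": the shift along the tool's x, y, z in cm, a list of three; "rot": the turn, a rotation vector about the tool's x, y, z in degrees, a list of three; "gripper": the finger opening in cm, from 0 to 8.54. In form: [{"offset": [x, y, z], "rot": [wx, wy, wz], "gripper": gripper}, ...]. A call has 1 to 12 rows; each row is the pose to reach, as a shift and turn from the pose commanded when the call began, along the tool's axes at that moment; what a row does not reach only later rows make up. A row lasts 1/10 s, in which the tool goes at most 50 mm and 8.59 degrees, less where a joint would pass 70% of its speed; a pose out of reach is approached as far as the arm can. A call with a gripper value outside its range is refused whole. The fingers move at their own pace and stop on an object; "squeeze" is the grip in N (left out, the last holds). Time passes only in rows, so rows that repeat a pose let the fingers close. It gives the time, the measured TCP pose, the force, the opening and the grip force at its end, in the units of the state.
- sense(): the state, without advancing time (a new reading comes with each control period).
- capture(name): name is "scene" or "top" or "wrist"; returns a dict with "color" (400x640x3 uint8, red, green, blue), "depth" (400x640 float32, mm along the optical axis (not along the pixel's ray), 0 where there is no reading), "vertical_fov" (degrees; the focal length in pixels is half the picture's height over the tangent of half this angle, whatever the lens; pixels are square), "cx", "cy" (the principal point, pixels), "rvec" (rotation vector, rad) and "tvec" (3), from world to camera coordinates, as OpenCV has them; the wrist camera has in their place "mount" (4x4, takes a point from camera to tool coordinates, whose origin is the TCP and whose axes are the flange's). Camera axes: x right, y down, z forward; pixel columns grow to the right and rows downward; lengths in mm; the calibration is good to about 2 mm. The wrist camera is an equidistant fisheye: a pixel r from the principal point sees the ray r / f radians off the axis. A picture is of the moment at which its call begins: read the wrist's pose just before it.
- finish_job(): hands the job in; it is judged then, once.
The state is a dict: "time_s": time; "joints": joint angles; "dq": joint speeds; "tau": joint torques, N m; "eef_pos": TCP position; "ee_rot": TCP orientation; "force": force on the tool from outside, world axes, zero at the start; "wrist_torque": the same for the moment, N m; "grip_width": opening from 0.0 (shut) to 1.0 (fully open); "grip_force": force on a finger pad.
Only numpy, scipy, OpenCV 4.12 (cv2) and the standard library are available. Lean on these libraries where they do the work, as an engineer would, in place of code of your own. Each camera call takes 0.05 s, during which the arm holds its last target. There are 200 camera calls.

### The job

Pack the baking things into one pile for the shelf, one at a time from the bottom up: stand the wide low steel cup upright in the middle of the nested mixing bowls, then the middle-sized cup inside it, then the tall slim cup inside that, and last put the black funnel over the slim cup, spout up, like a hat. Set each one down rather than dropping it, and let it go before fetching the next. Leave the mixing bowls, the muffin cup and the cruet where they stand.

Things in the scene. Friction and masses are not known exactly. Their poses are not given: they have to be found in the camera images.
- bowls: two round stainless mixing bowls nested in each other, one loose thing, 0.8 kg, 190 mm across the outer rim, 72 mm high (outer rim 58 mm, inner rim 72 mm above the worktop). The inner bowl is 170 mm across inside at its rim and narrows straight to a flat inner floor 130 mm across, 8 mm above the worktop. Origin: centre of the underside; z up.
- wide_cup: loose wide low round stainless cup, open at the top: 68 mm outside diameter at the rim, 62 mm at the foot, 35 mm high, wall and floor 3 mm (inside 62 mm at the rim, 56 mm at the floor), about 90 g. Origin: centre of the underside; z up. Stands upright at the start.
- mid_cup: loose middle-sized round stainless cup, open at the top: 52 mm outside diameter at the rim, 46 mm at the foot, 60 mm high, wall and floor 3 mm (inside 46 mm at the rim, 40 mm at the floor), about 90 g. Origin: centre of the underside; z up. Stands upright at the start.
- slim_cup: loose tall slim round stainless cup, open at the top: 34 mm outside diameter at the rim, 29 mm at the foot, 90 mm high, wall and floor 3 mm, about 80 g. Origin: centre of the underside; z up. Stands upright at the start.
- funnel: loose black plastic funnel, 50 g, standing mouth down, spout up: mouth 84 mm across, 6 mm lip, cone up to 18 mm diameter at 56 mm height, spout 18 mm tapering to 14 mm at the top, 100 mm above the mouth; wall 3 mm. Origin: centre of the mouth plane (underside); z towards the spout. Over the slim cup, the cone rests on its rim, mouth plane about 52 mm above the slim cup underside.
- muffin_cup: green silicone muffin cup, fluted, 70 mm across the rim, 33 mm high, empty, loose; a bystander that stays where it is. Origin: centre of the underside.
- cruet: small round glass cruet with ball stopper, 64 mm across, 150 mm high, loose; a bystander at the left of the work. Origin: centre of the underside.

How it is judged (in metres and radians):
On the way, in this order (a step that is already met when the one before it is completed fails the run):
1. the wide cup stands in the middle of the bowls' floor, let go (horizontal distance between wide_cup and bowls below 0.018 m and z of wide_cup in the frame of bowls between 0.004 and 0.012 m and angle between wide_cup's own z axis and vertical below 0.1 rad and contact force between the fingers and wide_cup below 0.3 N), for 0.2 s.
2. the middle cup stands inside the wide cup, let go (horizontal distance between mid_cup and wide_cup below 0.012 m and z of mid_cup in the frame of wide_cup between -0.001 and 0.007 m and angle between mid_cup's own z axis and vertical below 0.1 rad and contact force between the fingers and mid_cup below 0.3 N), for 0.2 s.
3. the slim cup stands inside the middle cup, let go (horizontal distance between slim_cup and mid_cup below 0.012 m and z of slim_cup in the frame of mid_cup between -0.001 and 0.007 m and angle between slim_cup's own z axis and vertical below 0.1 rad and contact force between the fingers and slim_cup below 0.3 N), for 0.2 s.
4. the funnel sits spout up over the slim cup, let go (horizontal distance between funnel and slim_cup below 0.014 m and z of funnel in the frame of slim_cup between 0.0418 and 0.0618 m and angle between funnel's own z axis and vertical below 0.2 rad and contact force between the fingers and funnel below 0.3 N), for 0.2 s.
At the end, for the whole second after the job is handed in: Wide cup upright on the bowl floor within 18 mm of its centre; mid cup in wide cup and slim cup in mid cup, upright, within 12 mm of centre and 4 mm of seated height; funnel spout up on slim cup within 14 mm, 10 mm in height, tilt under 0.2 rad; all released and at rest (all of step 1 and all of step 2 and all of step 3 and all of step 4 and linear speed of each of wide_cup, mid_cup, slim_cup, funnel, bowls below 0.02 m/s and angular speed of each of wide_cup, mid_cup, slim_cup, funnel, bowls below 0.3 rad/s); the robot touches nothing.
It fails at once if a cup or the funnel is dropped (falls freely faster than 0.7 m/s, that is from more than about 25 mm) ((linear speed of wide_cup above 0.7 m/s and contact force between the fingers and wide_cup below 0.05 N) or (linear speed of mid_cup above 0.7 m/s and contact force between the fingers and mid_cup below 0.05 N) or (linear speed of slim_cup above 0.7 m/s and contact force between the fingers and slim_cup below 0.05 N) or (linear speed of funnel above 0.7 m/s and contact force between the fingers and funnel below 0.05 N)).
It fails at once if the mixing bowls are shifted by more than 30 mm (distance of bowls from where it was at the start of the episode above 0.03 m).
It fails at once if the muffin cup is shifted by more than 25 mm or tipped (distance of muffin_cup from where it was at the start of the episode above 0.025 m or angle between muffin_cup's own z axis and vertical above 0.4 rad).
It fails at once if the cruet is shifted by more than 25 mm or tipped (distance of cruet from where it was at the start of the episode above 0.025 m or angle between cruet's own z axis and vertical above 0.4 rad).
It also fails if it takes over 141 s, if anything falls off the work surface, if the arm or the gripper's body presses on something with over 40 N, if the wrist force passes 120 N, or if a joint passes its speed limit or range.

## Working session

There is one attempt and no reset: what is moved stays moved. The work goes in short steps, Python scripts to look and compute and a tool call to move; the robot and the scene stay as the last step left them, time stands still between calls to the robot, and variables do not carry over. Pictures are saved under pics/ and viewed, at most 14 in all, crops included, and the job is handed in when it is done.

Besides the shell and the picture viewer there is one more tool, called as name(argument=value, ...) on one line, values as JSON. step_arm: Moves the arm, as the interface text tells. Its arguments: {"type":"object","properties":{"plan":{"type":"array"},"squeeze":{"type":"number"}},"required":["plan"]}

```bash
mkdir -p pics; cat > h.py <<'E'
from rig import *
import numpy as np, cv2
from scipy.spatial.transform import Rotation as R
def pts(c):
    h,w=c["depth"].shape; f=h/2/np.tan(np.radians(c["vertical_fov"])/2)
    v,u=np.mgrid[:h,:w]; z=c["depth"]
    p=np.stack([(u-c["cx"])/f*z,(v-c["cy"])/f*z,z],-1)
    M=cv2.Rodrigues(np.array(c["rvec"],float))[0]
    P=(p-np.array(c["tvec"]).ravel())@M
    P[z==0]=np.nan
    return P
def save(n,img): cv2.imwrite("pics/"+n,cv2.cvtColor(img,cv2.COLOR_RGB2BGR))
E
python3 - <<'E'
from h import *
s=sense();print(s)
for n in("top","scene"):
    c=capture(n);save(n+"0.png",c["color"]);P=pts(c);np.save(n+"0.npy",P);print(n,c["vertical_fov"],c["rvec"],c["tvec"])
E
```

```text
{'time_s': 0.0, 'joints': array([ 8.95620650e-01,  3.13403424e-01,  1.49842726e+00,  9.86818629e-06,
        1.33098091e+00, -2.23418196e-01]), 'dq': array([-0.00108323, -0.0003392 ,  0.00119385, -0.00092646, -0.00064   ,
       -0.00055837]), 'tau': array([ 1.52886667e-03, -4.12260783e+01, -2.59748000e+01,  1.62036123e-06,
        4.02061254e-03, -5.27951272e-06]), 'eef_pos': array([229.10072022, 472.1933621 , 303.36254588]), 'ee_rot': array([-2.69028689e-04,  2.23963970e-01,  9.74597234e-01, -5.46899486e-04]), 'force': array([ 0.41656598, -0.48475688, -0.09651792]), 'wrist_torque': array([ 0.01599104, -0.00059922, -0.00435604]), 'grip_force': 0.0, 'grip_width': 1.000307002369911}
top 48.331654935001 [ 2.16667741 -2.04881086  0.2237383 ] [ 80.05430909 546.06135841 871.0947304 ]
scene 51.353344633402926 [ 1.00721615  2.65585414 -0.7942543 ] [ 333.08353825 -346.27382652 1248.63637219]
```

View pics/top0.png

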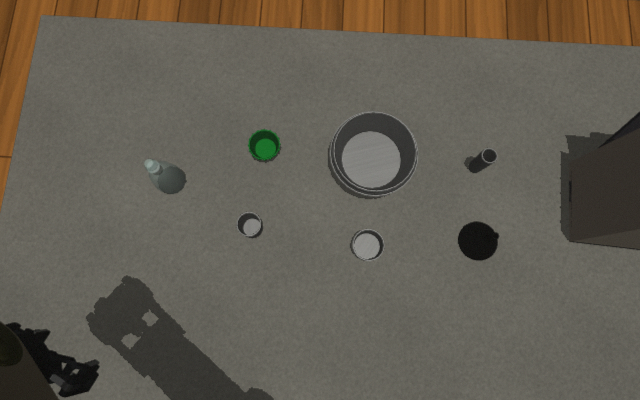

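View pics/scene0.png

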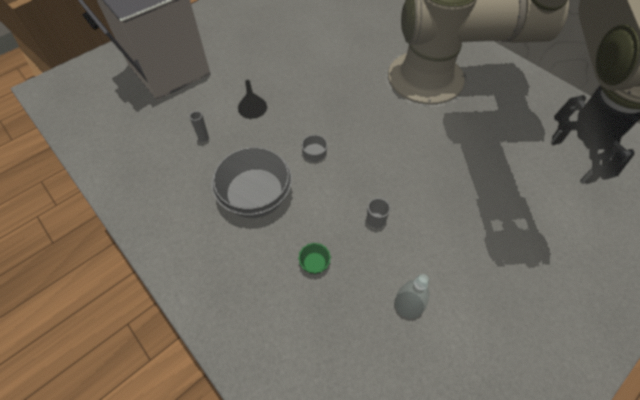

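The top view shows the bowls at (373,154), wide cup (367,245), mid cup (250,225), slim cup (484,160), funnel (478,241), muffin cup (264,146) and cruet (165,175). The scene view agrees with this.

```bash
python3 - <<'E'
from h import *
P=np.load("top0.npy")
def rep(n,u,v,r,z0,z1):
    Q=P[v-r:v+r,u-r:u+r].reshape(-1,3);Q=Q[(Q[:,2]>z0)&(Q[:,2]<z1)]
    (x,y),rr=cv2.minEnclosingCircle(Q[:,:2].astype(np.float32))
    print(n,len(Q),round(x,1),round(y,1),round(rr,1),"zmax",Q[:,2].max().round(1),"med",np.median(Q,0).round(1))
rep("bowl",373,154,50,62,85);rep("bowlo",373,154,50,50,85);rep("wide",367,245,24,29,50);rep("mid",250,225,20,50,75);rep("slim",484,160,25,80,110)
rep("funnel_mouth",478,241,27,2,12);rep("funnel_tip",478,241,30,80,110);rep("muffin",264,146,22,25,45);rep("cruet",165,175,25,60,170)
print(np.nanmedian(P[300:320,400:500].reshape(-1,3),0))
E
```

```text
bowl 739 633.7 -11.0 89.4 zmax 76.2 med [664.4 -25.5  69.9]
bowlo 1671 634.1 -9.0 94.7 zmax 76.2 med [655.4 -21.1  60.2]
wide 164 440.1 -5.9 33.6 zmax 40.3 med [444.6 -10.4  34.3]
mid 148 466.6 243.5 26.0 zmax 64.9 med [469.2 246.9  58.8]
slim 126 631.2 -241.4 17.6 zmax 93.5 med [ 632.1 -242.9   88.1]
funnel_mouth 394 464.3 -246.5 77.3 zmax 12.0 med [ 456.2 -223.7    4.8]
funnel_tip 67 464.5 -244.0 7.8 zmax 102.7 med [ 464.9 -242.5   93.3]
muffin 230 646.6 229.0 35.9 zmax 37.8 med [656.  233.7  31.8]
cruet 678 559.3 429.5 27.7 zmax 152.8 med [553.5 421.7  88.3]
[ 316.34841748 -184.49780801   -0.44777155]
```

```bash
cat >> h.py <<'E'
def off(*ts):
    s=sense(); q=s["ee_rot"]; M=R.from_quat([*q[1:],q[0]]); 
    print("t",round(s["time_s"],1),"pos",s["eef_pos"].round(1),"F",s["force"].round(1),"grip",round(s["grip_width"],3),round(s["grip_force"],1))
    al=R.from_matrix(np.diag([-1.,1,-1])); print("rot to aligned deg",np.degrees((M.inv()*al).as_rotvec()).round(2))
    for t in ts: print("->",t,"offset cm",(M.inv().apply(np.array(t)-s["eef_pos"])/10).round(2))
E
python3 - <<'E'
from h import *
off((440,-6,200))
P=np.load("scene0.npy")[90:190,540:640].reshape(-1,3);P=P[P[:,2]>180]
d=P-[229.1,472.2,303.4]
near=d[np.abs(d[:,:2]).max(1)<90]; print(np.percentile(near[:,2],[0,0.5,1,2,5]))
E
```

```text
t 0.1 pos [229.1 472.2 303.4] F [ 0.1 -0.4  0.2] grip 1.003 0.0
rot to aligned deg [ -0.06  -0.03 -25.89]
-> (440, -6, 200) offset cm [-39.85 -33.8   10.37]
[-59.96426669 -54.63528817 -51.66107801 -46.39471645 -32.84001841]
```

step_arm(plan=[{"offset":[-39.85,-33.8,10.4],"rot":[0,0,-25.9],"gripper":8.5},{"offset":[-39.85,-33.8,10.4],"rot":[0,0,-25.9],"gripper":8.5},{"offset":[-39.85,-33.8,10.4],"rot":[0,0,-25.9],"gripper":8.5},{"offset":[-39.85,-33.8,10.4],"rot":[0,0,-25.9],"gripper":8.5},{"offset":[-39.85,-33.8,10.4],"rot":[0,0,-25.9],"gripper":8.5},{"offset":[-39.85,-33.8,10.4],"rot":[0,0,-25.9],"gripper":8.5},{"offset":[-39.85,-33.8,10.4],"rot":[0,0,-25.9],"gripper":8.5},{"offset":[-39.85,-33.8,10.4],"rot":[0,0,-25.9],"gripper":8.5},{"offset":[-39.85,-33.8,10.4],"rot":[0,0,-25.9],"gripper":8.5},{"offset":[-39.85,-33.8,10.4],"rot":[0,0,-25.9],"gripper":8.5},{"offset":[-39.85,-33.8,10.4],"rot":[0,0,-25.9],"gripper":8.5},{"offset":[-39.85,-33.8,10.4],"rot":[0,0,-25.9],"gripper":8.5}])

```text
time_s: 1.3
eef_pos: [441.4, -10.0, 198.8]
ee_rot: [-0.0, 0.003, 1.0, -0.0]
force: [0.1, -0.6, 0.6]
grip_width: 0.998
grip_force: 0.0
```

```bash
python3 - <<'E'
from h import *
off((440,-6,130),(440,-6,73))
c=capture("wrist");save("w1.png",c["color"]);print(c["vertical_fov"],c["cx"],c["cy"],c["mount"])
E
```

```text
t 1.3 pos [441.4 -10.  198.8] F [ 0.1 -0.6  0.6] grip 0.998 0.0
rot to aligned deg [-0.02 -0.06 -0.31]
-> (440, -6, 130) offset cm [0.13 0.4  6.88]
-> (440, -6, 73) offset cm [ 0.13  0.4  12.58]
65.70646984690485 321.55132678087483 198.9836188095844 [[ 1.25595059e-03 -9.53129757e-01 -3.02559231e-01  7.85100622e+01]
 [ 9.99999203e-01  1.23578588e-03  2.58082679e-04  1.43744527e-01]
 [ 1.27912144e-04 -3.02559314e-01  9.53130550e-01 -7.00067572e+01]
 [ 0.00000000e+00  0.00000000e+00  0.00000000e+00  1.00000000e+00]]
```

View pics/w1.png

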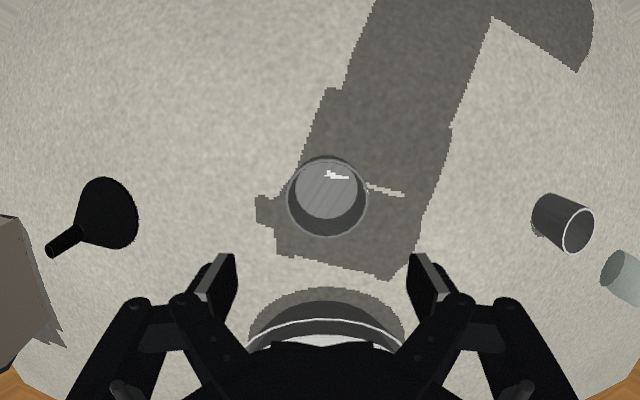

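The wrist view shows the wide cup's rim circle centred near (327,199), radius about 40 px, between the open fingers (columns 236 and 410). I'll let the arm settle, then convert this to a position.

step_arm(plan=[{"offset":[0,0,0],"rot":[0,0,0],"gripper":8.5},{"offset":[0,0,0],"rot":[0,0,0],"gripper":8.5},{"offset":[0,0,0],"rot":[0,0,0],"gripper":8.5}])

```text
time_s: 1.65
eef_pos: [439.9, -4.7, 200.2]
ee_rot: [0.0, -0.001, 1.0, -0.0]
force: [0.9, 0.4, -0.4]
grip_width: 0.993
grip_force: 0.0
```

```bash
cat >> h.py <<'E'
def wproj(c,s,W):
    "world points -> wrist pixels"
    q=s["ee_rot"]; M=R.from_quat([*q[1:],q[0]]); m=np.array(c["mount"])
    t=M.inv().apply(np.atleast_2d(W)-s["eef_pos"]); p=(t-m[:3,3])@m[:3,:3]
    f=200/np.tan(np.radians(c["vertical_fov"])/2); rho=np.hypot(p[:,0],p[:,1])
    k=f*np.arctan2(rho,p[:,2])/np.maximum(rho,1e-9)
    return np.c_[c["cx"]+k*p[:,0],c["cy"]+k*p[:,1]]
def circ(x,y,z,r):
    a=np.linspace(0,2*np.pi,73); return np.c_[x+r*np.cos(a),y+r*np.sin(a),0*a+z]
def overlay(name,circles,crop=None,k=2):
    s=sense(); c=capture("wrist"); im=c["color"].copy()
    im=cv2.resize(im,None,fx=k,fy=k,interpolation=cv2.INTER_CUBIC)
    for C in circles:
        u=((wproj(c,s,C)+.5)*k).astype(np.int32); cv2.polylines(im,[u],True,(255,0,0),1)
    if crop: im=im[crop[1]*k:crop[3]*k,crop[0]*k:crop[2]*k]
    save(name,im); return s,c
E
python3 - <<'E'
from h import *
off((440,-6,130),(440,-6,73))
overlay("w2.png",[circ(440,-6,35,34),circ(440,-6,3,28)],(220,120,440,300),3)
E
```

```text
t 1.6 pos [439.9  -4.7 200.2] F [ 0.9  0.4 -0.4] grip 0.993 0.0
rot to aligned deg [-0.    0.02  0.12]
-> (440, -6, 130) offset cm [-0.   -0.13  7.02]
-> (440, -6, 73) offset cm [-0.   -0.13 12.72]
```

View pics/w2.png

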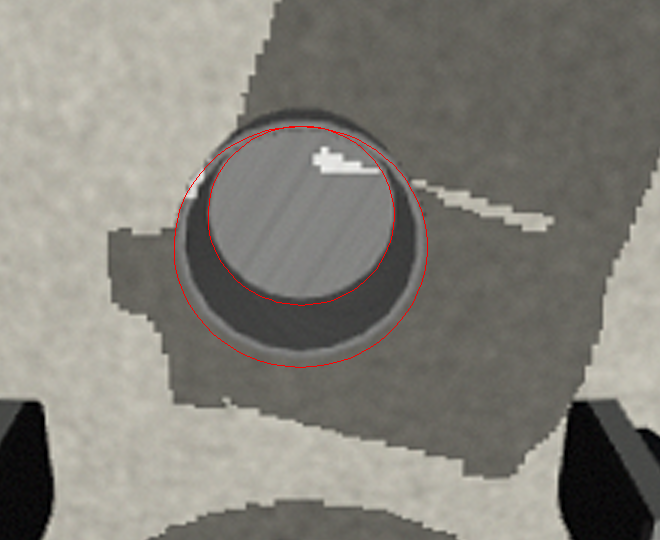

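The overlay on the cup's rim (centre about (300,240) in the crop) matches to within about 1 mm. Next is descend and grip.

step_arm(plan=[{"offset":[0.1,0,3.5],"rot":[0,0,0],"gripper":8.5},{"offset":[0.1,0,7],"rot":[0,0,0],"gripper":8.5},{"offset":[0.1,0,10],"rot":[0,0,0],"gripper":8.5},{"offset":[0.1,0,12],"rot":[0,0,0],"gripper":8.5},{"offset":[0.1,0,12.7],"rot":[0,0,0],"gripper":8.5},{"offset":[0.1,0,12.7],"rot":[0,0,0],"gripper":8.5},{"offset":[0.1,0,12.7],"rot":[0,0,0],"gripper":6},{"offset":[0.1,0,12.7],"rot":[0,0,0],"gripper":6},{"offset":[0.1,0,12.7],"rot":[0,0,0],"gripper":6},{"offset":[0.1,0,12.7],"rot":[0,0,0],"gripper":6},{"offset":[0.1,0,12.7],"rot":[0,0,0],"gripper":6}], squeeze=30)

```text
time_s: 2.8
eef_pos: [439.8, -5.8, 74.4]
ee_rot: [0.001, -0.0, 1.0, -0.0]
force: [-2.1, 1.3, 6.3]
grip_width: 0.767
grip_force: 31.5
```

step_arm(plan=[{"offset":[0,0,-1],"rot":[0,0,0],"gripper":6},{"offset":[0,0,-4],"rot":[0,0,0],"gripper":6},{"offset":[0,0,-8],"rot":[0,0,0],"gripper":6},{"offset":[-1,0,-11],"rot":[0,0,0],"gripper":6},{"offset":[-4,-0.1,-12.7],"rot":[0,0,0],"gripper":6},{"offset":[-8,-0.2,-12.7],"rot":[0,0,0],"gripper":6},{"offset":[-12,-0.3,-12.7],"rot":[0,0,0],"gripper":6},{"offset":[-16,-0.4,-12.7],"rot":[0,0,0],"gripper":6},{"offset":[-18.5,-0.4,-12.7],"rot":[0,0,0],"gripper":6},{"offset":[-19.5,-0.4,-12.7],"rot":[0,0,0],"gripper":6},{"offset":[-19.5,-0.4,-12.7],"rot":[0,0,0],"gripper":6},{"offset":[-19.5,-0.4,-12.7],"rot":[0,0,0],"gripper":6}])

```text
time_s: 4.0
eef_pos: [633.7, -9.6, 200.5]
ee_rot: [-0.0, -0.0, 1.0, -0.0]
force: [0.4, 0.3, -0.5]
grip_width: 0.771
grip_force: 34.1
```

```bash
python3 - <<'E'
from h import *
off((634,-10,83))
overlay("w3.png",[circ(634,-10,72,85),circ(634,-10,8,65),circ(634,-10,58,95)],None,1)
E
```

```text
t 4.0 pos [633.7  -9.6 200.5] F [ 0.4  0.3 -0.5] grip 0.771 34.1
rot to aligned deg [-0.   -0.    0.02]
-> (634, -10, 83) offset cm [-0.03 -0.04 11.75]
```

View pics/w3.png

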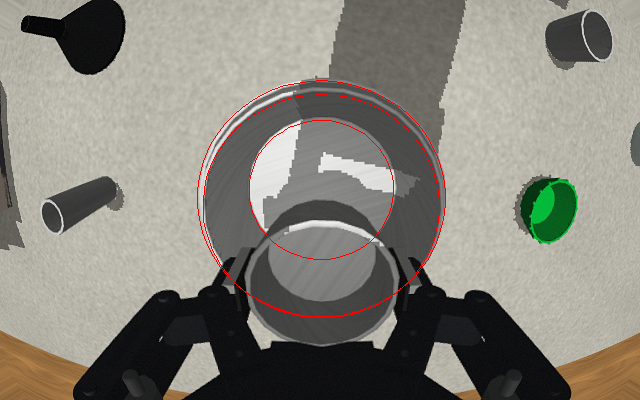

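The cup is held, and the bowl floor circle (centre about (322,190)) matches the overlay. Lowering now.

step_arm(plan=[{"offset":[0,0,3],"rot":[0,0,0],"gripper":6},{"offset":[0,0,6],"rot":[0,0,0],"gripper":6},{"offset":[0,0,9],"rot":[0,0,0],"gripper":6},{"offset":[0,0,10.5],"rot":[0,0,0],"gripper":6},{"offset":[0,0,11.2],"rot":[0,0,0],"gripper":6},{"offset":[0,0,11.5],"rot":[0,0,0],"gripper":6},{"offset":[0,0,11.7],"rot":[0,0,0],"gripper":6},{"offset":[0,0,11.7],"rot":[0,0,0],"gripper":6},{"offset":[0,0,11.7],"rot":[0,0,0],"gripper":6}])

```text
time_s: 4.95
eef_pos: [634.5, -9.7, 83.7]
ee_rot: [0.001, -0.0, 1.0, -0.0]
force: [-0.3, 0.5, -0.9]
grip_width: 0.765
grip_force: 34.1
```

step_arm(plan=[{"offset":[0,0,0.05],"rot":[0,0,0],"gripper":6},{"offset":[0,0,0.1],"rot":[0,0,0],"gripper":6},{"offset":[0,0,0.1],"rot":[0,0,0],"gripper":6},{"offset":[0,0,0.1],"rot":[0,0,0],"gripper":6}])

```text
time_s: 5.35
eef_pos: [634.3, -9.7, 82.5]
ee_rot: [0.0, -0.0, 1.0, -0.0]
force: [-2.2, 0.2, 5.5]
grip_width: 0.765
grip_force: 34.5
```

step_arm(plan=[{"offset":[0,0,0.1],"rot":[0,0,0],"gripper":7.8},{"offset":[0,0,0.1],"rot":[0,0,0],"gripper":7.8},{"offset":[0,0,0.1],"rot":[0,0,0],"gripper":7.8},{"offset":[0,0,0.1],"rot":[0,0,0],"gripper":7.8},{"offset":[0,0,-1],"rot":[0,0,0],"gripper":7.8},{"offset":[0,0,-4],"rot":[0,0,0],"gripper":7.8},{"offset":[0,0,-8],"rot":[0,0,0],"gripper":7.8},{"offset":[0,0,-12.7],"rot":[0,0,0],"gripper":7.8},{"offset":[0,0,-14.7],"rot":[0,0,0],"gripper":7.8},{"offset":[0,0,-14.7],"rot":[0,0,0],"gripper":7.8}])

```text
time_s: 6.35
eef_pos: [635.0, -9.8, 233.5]
ee_rot: [0.004, -0.0, 1.0, -0.001]
force: [0.4, -0.0, -1.0]
grip_width: 0.913
grip_force: 0.0
```

```bash
python3 - <<'E'
from h import *
off((550,120,230),(467,243.5,200))
E
```

```text
t 6.3 pos [635.   -9.8 233.5] F [ 0.4 -0.  -1. ] grip 0.913 0.0
rot to aligned deg [-0.08  0.42  0.02]
-> (550, 120, 230) offset cm [ 8.5  12.98  0.26]
-> (467, 243.5, 200) offset cm [16.82 25.34  3.19]
```

step_arm(plan=[{"offset":[2,3,0],"rot":[0,0,0],"gripper":7.8},{"offset":[4.5,7,1],"rot":[0,0,0],"gripper":7.8},{"offset":[7,11,2],"rot":[0,0,0],"gripper":7.8},{"offset":[9.5,15,2.9],"rot":[0,0,0],"gripper":7.8},{"offset":[12,19,2.9],"rot":[0,0,0],"gripper":7.8},{"offset":[14.5,22.5,2.9],"rot":[0,0,0],"gripper":7.8},{"offset":[16,24.5,2.9],"rot":[0,0,0],"gripper":7.8},{"offset":[16.7,25.35,2.9],"rot":[0,0,0],"gripper":7.8},{"offset":[16.7,25.35,2.9],"rot":[0,0,0],"gripper":7.8},{"offset":[16.7,25.35,2.9],"rot":[0,0,0],"gripper":7.8},{"offset":[16.7,25.35,2.9],"rot":[0,0,0],"gripper":7.8}])

```text
time_s: 7.45
eef_pos: [467.9, 242.7, 199.7]
ee_rot: [-0.0, 0.001, 1.0, -0.0]
force: [-1.2, 0.3, -0.1]
grip_width: 0.915
grip_force: 0.0
```

```bash
cat >> h.py <<'E'
def fit(P,x,y,r,z0,z1):
    Q=P.reshape(-1,3); Q=Q[(np.hypot(Q[:,0]-x,Q[:,1]-y)<r)&(Q[:,2]>z0)&(Q[:,2]<z1)]
    (a,b),rr=cv2.minEnclosingCircle(Q[:,:2].astype(np.float32)); return np.round([a,b,rr,len(Q),np.percentile(Q[:,2],99)],1)
E
python3 - <<'E'
from h import *
off((467,243.5,101))
P=pts(capture("top"))
print("wide",fit(P,634,-10,50,37,52),"bowl",fit(P,634,-10,110,62,85))
s,c=overlay("w4.png",[circ(467,243.5,60,26),circ(467,243.5,3,20)],(220,120,440,300),3)
E
```

```text
t 7.5 pos [467.9 242.7 199.7] F [-1.2  0.3 -0.1] grip 0.915 0.0
rot to aligned deg [-0.01 -0.   -0.08]
-> (467, 243.5, 101) offset cm [0.09 0.08 9.87]
wide [634.7  -9.5  34.1 168.   46.6] bowl [634.3 -12.6  91.3 752.   75.1]
```

View pics/w4.png

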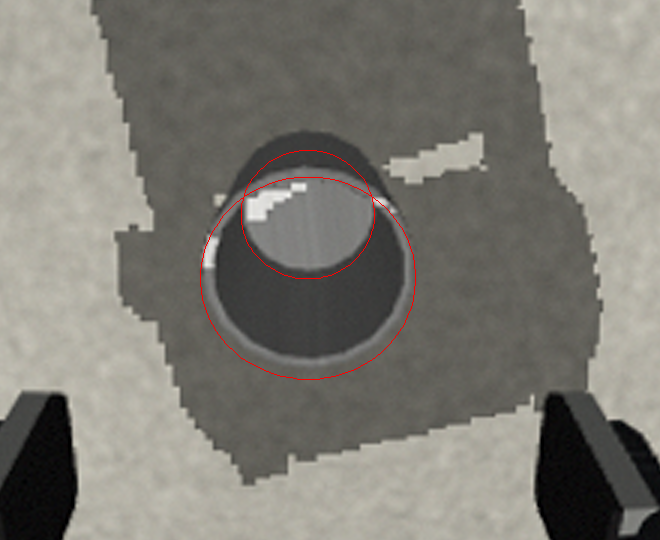

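The mid cup's rim is centred near (310,265) in the crop; the overlay sits about 2 mm too far in x, so I shift for that.

step_arm(plan=[{"offset":[0.15,0,3],"rot":[0,0,0],"gripper":7.8},{"offset":[0.15,0,6],"rot":[0,0,0],"gripper":7.8},{"offset":[0.15,0,8.5],"rot":[0,0,0],"gripper":7.8},{"offset":[0.15,0,9.7],"rot":[0,0,0],"gripper":7.8},{"offset":[0.15,0,9.7],"rot":[0,0,0],"gripper":7.8},{"offset":[0.15,0,9.7],"rot":[0,0,0],"gripper":4.5},{"offset":[0.15,0,9.7],"rot":[0,0,0],"gripper":4.5},{"offset":[0.15,0,9.7],"rot":[0,0,0],"gripper":4.5},{"offset":[0.15,0,9.7],"rot":[0,0,0],"gripper":4.5},{"offset":[0.15,0,9.7],"rot":[0,0,0],"gripper":4.5},{"offset":[0.15,0,9.7],"rot":[0,0,0],"gripper":4.5}], squeeze=30)

```text
time_s: 8.65
eef_pos: [466.3, 243.8, 104.4]
ee_rot: [0.001, -0.0, 1.0, 0.0]
force: [-0.3, -2.0, 6.2]
grip_width: 0.592
grip_force: 30.9
```

step_arm(plan=[{"offset":[0,0,-1],"rot":[0,0,0],"gripper":4.5},{"offset":[0,0,-4],"rot":[0,0,0],"gripper":4.5},{"offset":[-0.5,-0.7,-8],"rot":[0,0,0],"gripper":4.5},{"offset":[-2.5,-3.7,-11],"rot":[0,0,0],"gripper":4.5},{"offset":[-4.9,-7.3,-11],"rot":[0,0,0],"gripper":4.5},{"offset":[-7.3,-10.9,-11],"rot":[0,0,0],"gripper":4.5},{"offset":[-9.7,-14.5,-11],"rot":[0,0,0],"gripper":4.5},{"offset":[-12.1,-18.1,-11],"rot":[0,0,0],"gripper":4.5},{"offset":[-14.5,-21.7,-11],"rot":[0,0,0],"gripper":4.5},{"offset":[-16.2,-24.3,-11],"rot":[0,0,0],"gripper":4.5},{"offset":[-16.9,-25.3,-11],"rot":[0,0,0],"gripper":4.5},{"offset":[-16.9,-25.3,-11],"rot":[0,0,0],"gripper":4.5}])

```text
time_s: 9.85
eef_pos: [634.9, -10.1, 213.2]
ee_rot: [0.0, 0.001, 1.0, 0.0]
force: [-0.7, 0.7, -1.4]
grip_width: 0.59
grip_force: 31.7
```

step_arm(plan=[{"offset":[0,0,0],"rot":[0,0,0],"gripper":4.5},{"offset":[0,0,0],"rot":[0,0,0],"gripper":4.5},{"offset":[0,0,0],"rot":[0,0,0],"gripper":4.5}])

```text
time_s: 10.15
eef_pos: [634.3, -8.0, 213.2]
ee_rot: [0.0, -0.001, 1.0, 0.0]
force: [-0.5, 0.1, -0.1]
grip_width: 0.588
grip_force: 31.7
```

```bash
python3 - <<'E'
from h import *
off((634.5,-9.7,117))
x,y,z=sense()["eef_pos"]
overlay("w5.png",[circ(634.5,-9.7,43,34),circ(x,y,z-44,26),circ(x,y,z-104.4,23)],(160,120,480,400),2)
E
```

```text
t 10.2 pos [634.3  -8.  213.2] F [-0.5  0.1 -0.1] grip 0.588 31.7
rot to aligned deg [0.  0.  0.1]
-> (634.5, -9.7, 117) offset cm [-0.02 -0.17  9.62]
```

View pics/w5.png

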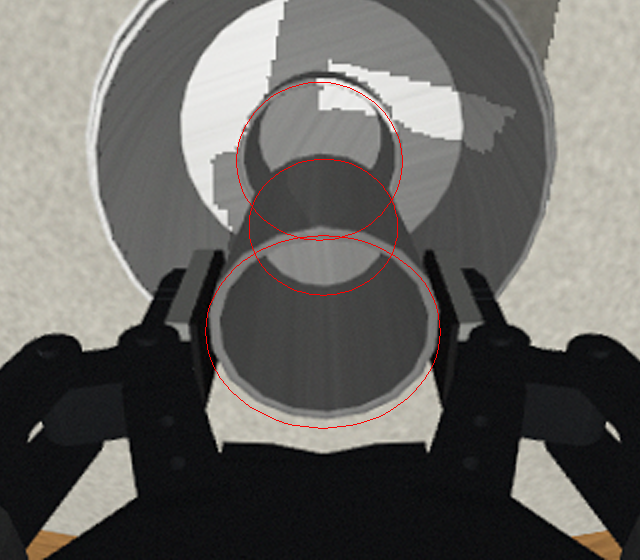

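The held cup and the wide cup are offset from the overlays by the same small amount, so they line up with each other. Lowering.

step_arm(plan=[{"offset":[0,0,3],"rot":[0,0,0],"gripper":4.5},{"offset":[0,0,5.5],"rot":[0,0,0],"gripper":4.5},{"offset":[0,0,7.5],"rot":[0,0,0],"gripper":4.5},{"offset":[0,0,8.7],"rot":[0,0,0],"gripper":4.5},{"offset":[0,0,9.3],"rot":[0,0,0],"gripper":4.5},{"offset":[0,0,9.6],"rot":[0,0,0],"gripper":4.5},{"offset":[0,0,9.7],"rot":[0,0,0],"gripper":4.5},{"offset":[0,0,9.7],"rot":[0,0,0],"gripper":4.5}])

```text
time_s: 11.0
eef_pos: [634.9, -9.2, 116.6]
ee_rot: [0.001, -0.0, 1.0, -0.0]
force: [0.8, -0.2, -1.3]
grip_width: 0.592
grip_force: 31.7
```

step_arm(plan=[{"offset":[0,0,0.05],"rot":[0,0,0],"gripper":4.5},{"offset":[0,0,0.1],"rot":[0,0,0],"gripper":4.5},{"offset":[0,0,0.1],"rot":[0,0,0],"gripper":4.5},{"offset":[0,0,0.1],"rot":[0,0,0],"gripper":4.5}])

```text
time_s: 11.4
eef_pos: [634.9, -9.3, 115.5]
ee_rot: [0.001, -0.0, 1.0, -0.0]
force: [-0.7, -0.6, 3.2]
grip_width: 0.593
grip_force: 32.0
```

step_arm(plan=[{"offset":[0,0,0.1],"rot":[0,0,0],"gripper":6.5},{"offset":[0,0,0.1],"rot":[0,0,0],"gripper":6.5},{"offset":[0,0,0.1],"rot":[0,0,0],"gripper":6.5},{"offset":[0,0,0.1],"rot":[0,0,0],"gripper":6.5},{"offset":[0,0,-1],"rot":[0,0,0],"gripper":6.5},{"offset":[0,0,-4],"rot":[0,0,0],"gripper":6.5},{"offset":[0,0,-8],"rot":[0,0,0],"gripper":6.5},{"offset":[0,-2,-12],"rot":[0,0,0],"gripper":6.5},{"offset":[0.1,-6,-12.5],"rot":[0,0,0],"gripper":6.5},{"offset":[0.2,-10,-12.5],"rot":[0,0,0],"gripper":6.5}])

```text
time_s: 12.4
eef_pos: [633.0, -110.0, 243.1]
ee_rot: [0.002, -0.001, 1.0, -0.001]
force: [0.6, 0.6, -0.6]
grip_width: 0.762
grip_force: 0.0
```

step_arm(plan=[{"offset":[0.1,-4,0],"rot":[0,0,0],"gripper":6.5},{"offset":[0.15,-8,0],"rot":[0,0,0],"gripper":6.5},{"offset":[0.15,-11,0],"rot":[0,0,0],"gripper":6.5},{"offset":[0.15,-12.7,0],"rot":[0,0,0],"gripper":6.5},{"offset":[0.15,-13.2,0],"rot":[0,0,0],"gripper":6.5},{"offset":[0.15,-13.2,0],"rot":[0,0,0],"gripper":6.5},{"offset":[0.15,-13.2,0],"rot":[0,0,0],"gripper":6.5},{"offset":[0.15,-13.2,0],"rot":[0,0,0],"gripper":6.5},{"offset":[0.15,-13.2,0],"rot":[0,0,0],"gripper":6.5}])

```text
time_s: 13.3
eef_pos: [631.4, -240.2, 240.1]
ee_rot: [0.0, -0.001, 1.0, 0.0]
force: [0.3, -1.1, 0.7]
grip_width: 0.766
grip_force: 0.0
```

```bash
python3 - <<'E'
from h import *
off((631.2,-241.5,134))
P=pts(capture("top"))
print("mid",fit(P,634,-10,45,66,85),"wide",fit(P,634,-10,45,37,52),"slim",fit(P,631,-241,30,80,105))
overlay("w6.png",[circ(631.2,-241.5,90,17),circ(631.2,-241.5,0,14.5)],(220,120,440,300),3)
E
```

```text
t 13.3 pos [ 631.4 -240.2  240.1] F [ 0.3 -1.1  0.7] grip 0.766 0.0
rot to aligned deg [0.   0.   0.08]
-> (631.2, -241.5, 134) offset cm [ 0.02 -0.13 10.61]
mid [634.7  -9.7  26.  132.   74.5] wide [634.2  -9.5  33.7 199.   50.9] slim [ 631.1 -242.5   17.6  123.    91.6]
```

View pics/w6.png

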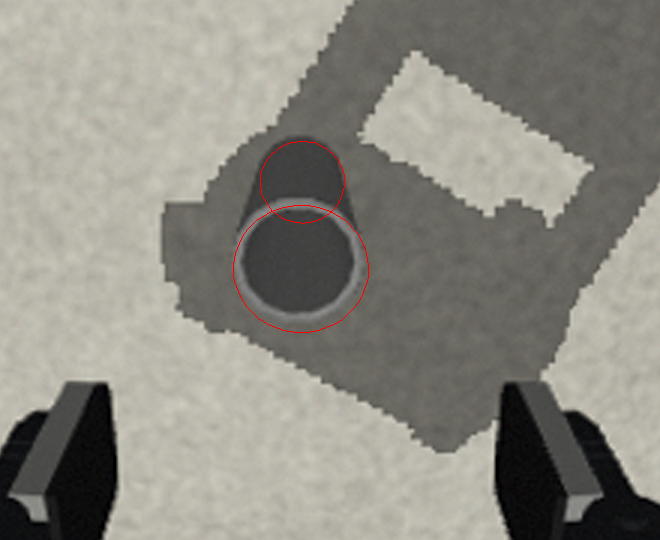

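The mid cup sits centred in the wide cup. The slim cup's rim is centred near (300,257) in the crop, matching within 2 mm. Gripping it high up.

step_arm(plan=[{"offset":[0.1,0,3],"rot":[0,0,0],"gripper":6.5},{"offset":[0.1,0,6],"rot":[0,0,0],"gripper":6.5},{"offset":[0.1,0,9],"rot":[0,0,0],"gripper":6.5},{"offset":[0.1,0,10.7],"rot":[0,0,0],"gripper":6.5},{"offset":[0.1,0,10.7],"rot":[0,0,0],"gripper":6.5},{"offset":[0.1,0,10.7],"rot":[0,0,0],"gripper":4.5},{"offset":[0.1,0,10.7],"rot":[0,0,0],"gripper":2.8},{"offset":[0.1,0,10.7],"rot":[0,0,0],"gripper":2.8},{"offset":[0.1,0,10.7],"rot":[0,0,0],"gripper":2.8},{"offset":[0.1,0,10.7],"rot":[0,0,0],"gripper":2.8},{"offset":[0.1,0,10.7],"rot":[0,0,0],"gripper":2.8},{"offset":[0.1,0,10.7],"rot":[0,0,0],"gripper":2.8}], squeeze=30)

```text
time_s: 14.6
eef_pos: [630.8, -241.6, 134.7]
ee_rot: [0.001, -0.0, 1.0, -0.001]
force: [-0.4, -0.1, 6.9]
grip_width: 0.39
grip_force: 30.0
```

step_arm(plan=[{"offset":[0,0,-1],"rot":[0,0,0],"gripper":2.8},{"offset":[0,0,-4],"rot":[0,0,0],"gripper":2.8},{"offset":[0,0,-8],"rot":[0,0,0],"gripper":2.8},{"offset":[0,1,-11],"rot":[0,0,0],"gripper":2.8},{"offset":[-0.1,4,-12],"rot":[0,0,0],"gripper":2.8},{"offset":[-0.2,8,-12],"rot":[0,0,0],"gripper":2.8},{"offset":[-0.3,12,-12],"rot":[0,0,0],"gripper":2.8},{"offset":[-0.4,16,-12],"rot":[0,0,0],"gripper":2.8},{"offset":[-0.45,20,-12],"rot":[0,0,0],"gripper":2.8},{"offset":[-0.45,22.5,-12],"rot":[0,0,0],"gripper":2.8},{"offset":[-0.45,23.2,-12],"rot":[0,0,0],"gripper":2.8},{"offset":[-0.45,23.2,-12],"rot":[0,0,0],"gripper":2.8}])

```text
time_s: 15.8
eef_pos: [634.6, -8.7, 253.4]
ee_rot: [0.0, -0.001, 1.0, -0.0]
force: [0.1, -0.7, 0.2]
grip_width: 0.385
grip_force: 30.0
```

step_arm(plan=[{"offset":[0,0,0],"rot":[0,0,0],"gripper":2.8},{"offset":[0,0,0],"rot":[0,0,0],"gripper":2.8},{"offset":[0,0,0],"rot":[0,0,0],"gripper":2.8}])

```text
time_s: 16.1
eef_pos: [634.7, -10.3, 252.8]
ee_rot: [-0.0, 0.001, 1.0, -0.0]
force: [-0.2, -0.6, 0.5]
grip_width: 0.386
grip_force: 30.0
```

```bash
python3 - <<'E'
from h import *
off((634.5,-9.7,147))
x,y,z=sense()["eef_pos"]
overlay("w7.png",[circ(634.5,-9.7,71,26),circ(x,y,z-44.5,17),circ(x,y,z-134.5,14.5)],(160,120,480,400),2)
E
```

```text
t 16.1 pos [634.7 -10.3 252.8] F [-0.2 -0.6  0.5] grip 0.386 30.0
rot to aligned deg [-0.   -0.01 -0.07]
-> (634.5, -9.7, 147) offset cm [ 0.02  0.06 10.58]
```

View pics/w7.png

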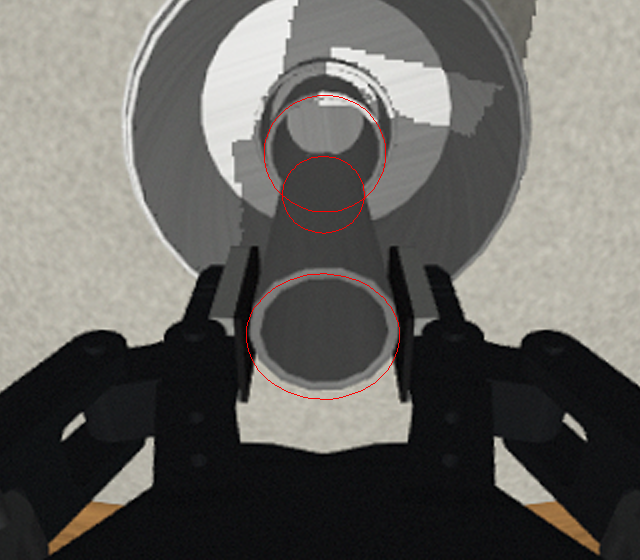

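The slim cup is held straight and lines up with the mid cup (centre about (325,150)). Lowering.

step_arm(plan=[{"offset":[0,0,2.5],"rot":[0,0,0],"gripper":2.8},{"offset":[0,0,5],"rot":[0,0,0],"gripper":2.8},{"offset":[0,0,7],"rot":[0,0,0],"gripper":2.8},{"offset":[0,0,8.7],"rot":[0,0,0],"gripper":2.8},{"offset":[0,0,9.6],"rot":[0,0,0],"gripper":2.8},{"offset":[0,0,10.1],"rot":[0,0,0],"gripper":2.8},{"offset":[0,0,10.3],"rot":[0,0,0],"gripper":2.8},{"offset":[0,0,10.3],"rot":[0,0,0],"gripper":2.8}])

```text
time_s: 16.95
eef_pos: [634.9, -9.3, 150.4]
ee_rot: [0.0, -0.0, 1.0, -0.0]
force: [0.7, -0.1, 0.6]
grip_width: 0.385
grip_force: 30.0
```

step_arm(plan=[{"offset":[0,0,0.05],"rot":[0,0,0],"gripper":2.8},{"offset":[0,0,0.1],"rot":[0,0,0],"gripper":2.8},{"offset":[0,0,0.15],"rot":[0,0,0],"gripper":2.8},{"offset":[0,0,0.15],"rot":[0,0,0],"gripper":2.8}])

```text
time_s: 17.35
eef_pos: [634.8, -9.2, 148.8]
ee_rot: [0.0, -0.0, 1.0, -0.0]
force: [-0.4, -0.9, 1.2]
grip_width: 0.392
grip_force: 30.1
```

step_arm(plan=[{"offset":[0,0,0.15],"rot":[0,0,0],"gripper":5},{"offset":[0,0,0.15],"rot":[0,0,0],"gripper":5},{"offset":[0,0,0.15],"rot":[0,0,0],"gripper":5},{"offset":[0,0,0.15],"rot":[0,0,0],"gripper":5},{"offset":[0,0,-1],"rot":[0,0,0],"gripper":5},{"offset":[0,0,-4],"rot":[0,0,0],"gripper":5},{"offset":[0,0,-8],"rot":[0,0,0],"gripper":5},{"offset":[1,-1.5,-10.5],"rot":[0,0,0],"gripper":5},{"offset":[3.5,-5,-10.5],"rot":[0,0,0],"gripper":5},{"offset":[6,-8.5,-10.5],"rot":[0,0,0],"gripper":5},{"offset":[8.5,-12,-10.5],"rot":[0,0,0],"gripper":5},{"offset":[11,-15.5,-10.5],"rot":[0,0,0],"gripper":5}])

```text
time_s: 18.55
eef_pos: [523.6, -165.3, 254.5]
ee_rot: [0.001, -0.0, 1.0, -0.0]
force: [1.1, -0.4, -0.0]
grip_width: 0.587
grip_force: 0.0
```

step_arm(plan=[{"offset":[2.5,-3.5,0],"rot":[0,0,0],"gripper":5},{"offset":[4.5,-6,0],"rot":[0,0,0],"gripper":5},{"offset":[6,-7.9,0],"rot":[0,0,0],"gripper":5},{"offset":[6,-7.9,0],"rot":[0,0,0],"gripper":5},{"offset":[6,-7.9,0],"rot":[0,0,0],"gripper":5},{"offset":[6,-7.9,0],"rot":[0,0,0],"gripper":5},{"offset":[6,-7.9,0],"rot":[0,0,0],"gripper":5}])

```text
time_s: 19.25
eef_pos: [465.3, -242.5, 253.6]
ee_rot: [0.0, -0.001, 1.0, -0.0]
force: [0.8, -0.2, 0.1]
grip_width: 0.584
grip_force: 0.0
```

```bash
python3 - <<'E'
from h import *
off((463.5,-244,140))
P=pts(capture("top"))
print("slim",fit(P,634,-10,35,92,125),"mid",fit(P,634,-10,45,66,85),"tip",fit(P,464,-244,25,85,110))
overlay("w8.png",[circ(463.5,-244,100,7),circ(463.5,-244,0,42)],(220,120,440,300),3)
E
```

```text
t 19.2 pos [ 465.3 -242.5  253.6] F [ 0.8 -0.2  0.1] grip 0.584 0.0
rot to aligned deg [-0.    0.01  0.09]
-> (463.5, -244, 140) offset cm [ 0.18 -0.15 11.36]
slim [634.5  -9.4  16.9 118.  106.9] mid [634.7  -9.4  25.9 177.   84.5] tip [ 464.7 -244.5    7.3   52.   102.1]
```

View pics/w8.png

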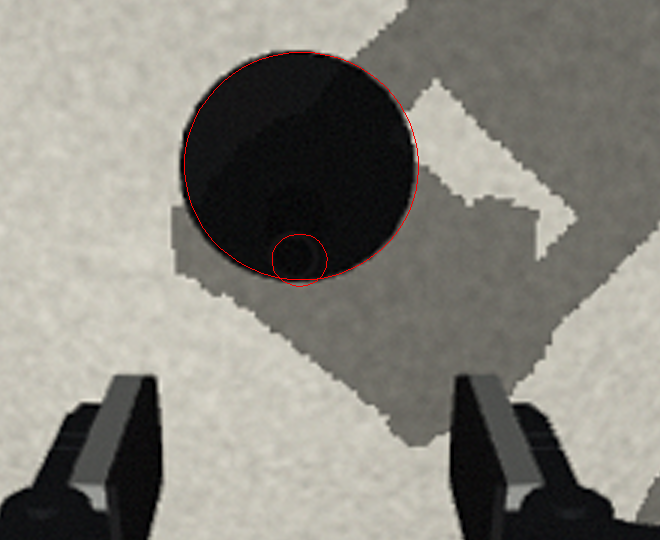

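The stack is centred, with the slim cup at (634.5,-9.4). The funnel mouth and spout tip (about (298,257) in the crop) match the overlay. Gripping the spout.

step_arm(plan=[{"offset":[0.05,-0.05,3],"rot":[0,0,0],"gripper":5},{"offset":[0.05,-0.05,6],"rot":[0,0,0],"gripper":5},{"offset":[0.05,-0.05,9],"rot":[0,0,0],"gripper":5},{"offset":[0.05,-0.05,11],"rot":[0,0,0],"gripper":5},{"offset":[0.05,-0.05,11.4],"rot":[0,0,0],"gripper":5},{"offset":[0.05,-0.05,11.4],"rot":[0,0,0],"gripper":5},{"offset":[0.05,-0.05,11.4],"rot":[0,0,0],"gripper":3},{"offset":[0.05,-0.05,11.4],"rot":[0,0,0],"gripper":1.2},{"offset":[0.05,-0.05,11.4],"rot":[0,0,0],"gripper":1.2},{"offset":[0.05,-0.05,11.4],"rot":[0,0,0],"gripper":1.2},{"offset":[0.05,-0.05,11.4],"rot":[0,0,0],"gripper":1.2},{"offset":[0.05,-0.05,11.4],"rot":[0,0,0],"gripper":1.2}], squeeze=25)

```text
time_s: 20.55
eef_pos: [464.4, -244.0, 139.8]
ee_rot: [0.0, -0.0, 1.0, -0.0]
force: [-0.1, -0.9, 4.3]
grip_width: 0.157
grip_force: 26.6
```

step_arm(plan=[{"offset":[0,0,-0.5],"rot":[0,0,0],"gripper":1.2},{"offset":[0,0,-2.5],"rot":[0,0,0],"gripper":1.2},{"offset":[0,0,-5.5],"rot":[0,0,0],"gripper":1.2},{"offset":[0,0,-9],"rot":[0,0,0],"gripper":1.2},{"offset":[0,0,-12.5],"rot":[0,0,0],"gripper":1.2},{"offset":[-1,1.4,-15],"rot":[0,0,0],"gripper":1.2},{"offset":[-3,4.1,-15.5],"rot":[0,0,0],"gripper":1.2},{"offset":[-5.5,7.6,-15.5],"rot":[0,0,0],"gripper":1.2},{"offset":[-7.5,10.3,-15.5],"rot":[0,0,0],"gripper":1.2},{"offset":[-9.5,13.1,-15.5],"rot":[0,0,0],"gripper":1.2}])

```text
time_s: 21.55
eef_pos: [559.7, -111.2, 294.5]
ee_rot: [-0.0, -0.0, 1.0, 0.0]
force: [0.4, -0.4, -0.6]
grip_width: 0.157
grip_force: 26.6
```

step_arm(plan=[{"offset":[-2,2.75,0],"rot":[0,0,0],"gripper":1.2},{"offset":[-4,5.5,0],"rot":[0,0,0],"gripper":1.2},{"offset":[-6,8.2,0],"rot":[0,0,0],"gripper":1.2},{"offset":[-7.2,9.9,0],"rot":[0,0,0],"gripper":1.2},{"offset":[-7.55,10.35,0],"rot":[0,0,0],"gripper":1.2},{"offset":[-7.55,10.35,0],"rot":[0,0,0],"gripper":1.2},{"offset":[-7.55,10.35,0],"rot":[0,0,0],"gripper":1.2},{"offset":[-7.55,10.35,0],"rot":[0,0,0],"gripper":1.2},{"offset":[-7.55,10.35,0],"rot":[0,0,0],"gripper":1.2}])

```text
time_s: 22.45
eef_pos: [634.4, -10.0, 294.6]
ee_rot: [0.0, 0.0, 1.0, -0.0]
force: [0.4, 0.2, -0.1]
grip_width: 0.155
grip_force: 26.6
```

```bash
python3 - <<'E'
from h import *
off((634.5,-9.5,208))
x,y,z=sense()["eef_pos"]
overlay("w9.png",[circ(634.5,-9.5,104,17),circ(x,y,z-139.8,42),circ(x,y,z-39.8,7)],(160,120,480,400),2)
P=pts(capture("scene")).reshape(-1,3);d=P-[x,y,z];Q=d[(np.hypot(d[:,0],d[:,1])<48)&(d[:,2]<-110)&(d[:,2]>-160)]
print(len(Q),np.percentile(Q,[0.5,99.5],axis=0).round(0))
E
```

```text
t 22.4 pos [634.4 -10.  294.6] F [ 0.4  0.2 -0.1] grip 0.155 26.6
rot to aligned deg [-0.01  0.   -0.05]
-> (634.5, -9.5, 208) offset cm [-0.01  0.05  8.66]
654 [[ -39.  -27. -141.]
 [  40.   42. -110.]]
```

View pics/w9.png

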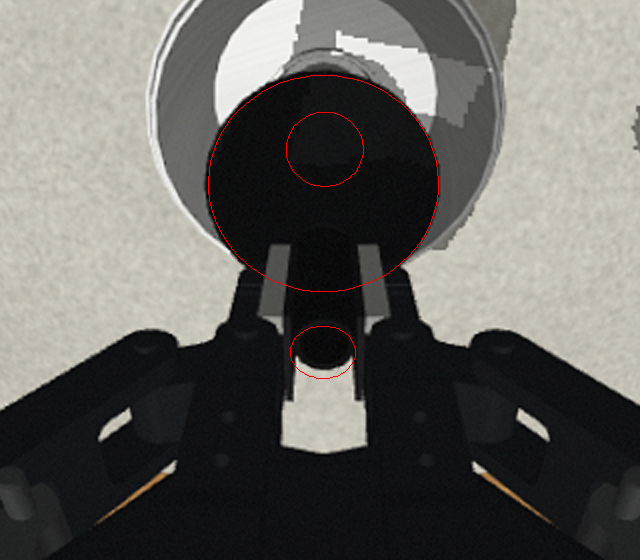

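The funnel is held upright, with its mouth ring (centre about (323,183)) matching the overlay. Lowering over the slim cup.

step_arm(plan=[{"offset":[0,0,2],"rot":[0,0,0],"gripper":1.2},{"offset":[0,0,4],"rot":[0,0,0],"gripper":1.2},{"offset":[0,0,6],"rot":[0,0,0],"gripper":1.2},{"offset":[0,0,7.5],"rot":[0,0,0],"gripper":1.2},{"offset":[0,0,8.2],"rot":[0,0,0],"gripper":1.2},{"offset":[0,0,8.5],"rot":[0,0,0],"gripper":1.2},{"offset":[0,0,8.6],"rot":[0,0,0],"gripper":1.2},{"offset":[0,0,8.6],"rot":[0,0,0],"gripper":1.2}])

```text
time_s: 23.35
eef_pos: [634.9, -9.3, 209.1]
ee_rot: [0.001, -0.0, 1.0, -0.0]
force: [0.6, 0.2, 0.2]
grip_width: 0.159
grip_force: 26.7
```

step_arm(plan=[{"offset":[0,0,0.05],"rot":[0,0,0],"gripper":1.2},{"offset":[0,0,0.1],"rot":[0,0,0],"gripper":1.2},{"offset":[0,0,0.15],"rot":[0,0,0],"gripper":1.2},{"offset":[0,0,0.15],"rot":[0,0,0],"gripper":1.2}])

```text
time_s: 23.75
eef_pos: [634.7, -9.2, 206.9]
ee_rot: [-0.0, -0.0, 1.0, -0.0]
force: [0.4, 0.2, -1.1]
grip_width: 0.158
grip_force: 26.6
```

step_arm(plan=[{"offset":[0,0,0.05],"rot":[0,0,0],"gripper":1.2},{"offset":[0,0,0.1],"rot":[0,0,0],"gripper":1.2},{"offset":[0,0,0.1],"rot":[0,0,0],"gripper":1.2},{"offset":[0,0,0.1],"rot":[0,0,0],"gripper":1.2}])

```text
time_s: 24.15
eef_pos: [634.7, -9.2, 205.9]
ee_rot: [0.0, -0.0, 1.0, -0.0]
force: [0.2, -1.2, -0.5]
grip_width: 0.159
grip_force: 26.7
```

step_arm(plan=[{"offset":[0,0,0.05],"rot":[0,0,0],"gripper":1.2},{"offset":[0,0,0.1],"rot":[0,0,0],"gripper":1.2},{"offset":[0,0,0.1],"rot":[0,0,0],"gripper":1.2},{"offset":[0,0,0.1],"rot":[0,0,0],"gripper":1.2}])

```text
time_s: 24.55
eef_pos: [634.8, -9.3, 205.2]
ee_rot: [0.0, -0.0, 1.0, -0.0]
force: [-0.4, -0.7, 2.3]
grip_width: 0.16
grip_force: 27.3
```

Contact. Release gently and rise.

step_arm(plan=[{"offset":[0,0,0],"rot":[0,0,0],"gripper":2.2},{"offset":[0,0,0],"rot":[0,0,0],"gripper":4},{"offset":[0,0,0],"rot":[0,0,0],"gripper":5},{"offset":[0,0,0],"rot":[0,0,0],"gripper":5},{"offset":[0,0,-1],"rot":[0,0,0],"gripper":5},{"offset":[0,0,-4],"rot":[0,0,0],"gripper":5},{"offset":[0,0,-8],"rot":[0,0,0],"gripper":5},{"offset":[2,0,-10],"rot":[0,0,0],"gripper":5},{"offset":[6,0,-10],"rot":[0,0,0],"gripper":5},{"offset":[10,0,-10],"rot":[0,0,0],"gripper":5},{"offset":[14,0,-10],"rot":[0,0,0],"gripper":5},{"offset":[17,0,-10],"rot":[0,0,0],"gripper":5}])

```text
time_s: 25.75
eef_pos: [462.6, -9.0, 305.7]
ee_rot: [0.0, -0.0, 1.0, -0.0]
force: [0.3, -0.4, 0.3]
grip_width: 0.583
grip_force: 0.0
```

step_arm(plan=[{"offset":[0,0,0],"rot":[0,0,0],"gripper":5},{"offset":[0,0,0],"rot":[0,0,0],"gripper":5},{"offset":[0,0,0],"rot":[0,0,0],"gripper":5},{"offset":[0,0,0],"rot":[0,0,0],"gripper":5},{"offset":[0,0,0],"rot":[0,0,0],"gripper":5},{"offset":[0,0,0],"rot":[0,0,0],"gripper":5}])

```text
time_s: 26.35
eef_pos: [464.9, -9.2, 304.7]
ee_rot: [-0.0, -0.0, 1.0, 0.0]
force: [0.8, -0.3, 0.5]
grip_width: 0.589
grip_force: 0.0
```

```bash
python3 - <<'E'
from h import *
off()
c=capture("scene");P=pts(c);T=pts(capture("top"))
for A in(P,T):print("tip",fit(A,634,-9,30,150,185),"mouth",fit(A,634,-9,60,62,90),"bowl",fit(A,634,-10,110,60,76))
save("s2.png",cv2.resize(c["color"][100:250,150:370],None,fx=3,fy=3))
E
```

```text
t 26.4 pos [464.9  -9.2 304.7] F [ 0.8 -0.3  0.5] grip 0.589 0.0
rot to aligned deg [ 0.01 -0.02  0.02]
tip [633.5  -7.3   7.9  57.  167.7] mouth [633.5  -9.3  43.  465.   89.6] bowl [636.9  -9.5  92.1 814.   75.6]
tip [636.1  -2.8   3.2   5.  168. ] mouth [641.7   2.9  38.3 206.   89.8] bowl [633.6  -7.5  93.8 626.   75.5]
```

View pics/s2.png

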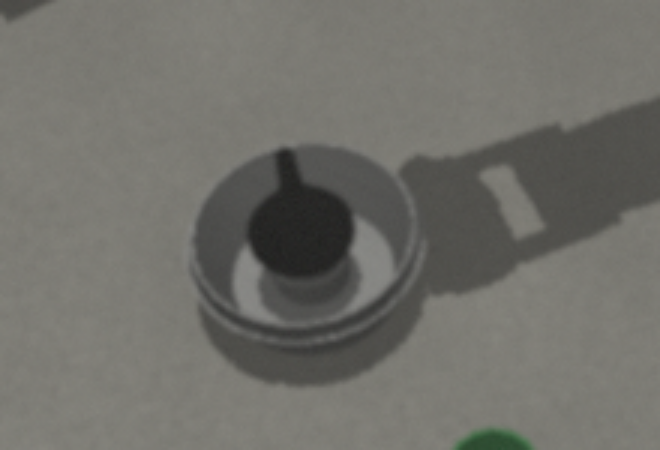

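The funnel sits spout up on the stack: mouth centred near (300,232) in the crop, spout tip at z ≈ 167 mm over (633.5,-9). The arm is clear, so I'm handing in.

```bash
python3 -c "
from rig import *
print(finish_job())"
```

```text
the job is handed in; nothing more can be done
None
```

I stacked the wide cup, mid cup, slim cup and funnel in the middle of the bowls, each set down and released, and handed the job in at about 26 s; the last camera check showed the pile upright and centred, but the hand-in returned no verdict.

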